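Unlock the moving lamp and jog it

TASK

Pull the two long lock pins out of the leaning sleeves of the lamp test stand and lay both down flat in the steel tray, leaving the short dust plug in its sleeve. Then, with both pins in the tray and not before, push the jog stick fully over, away from the robot, hold it there for a good second to jog the lamp, and let it spring back. Leave everything else where it is.

Things in the scene. Friction and masses are not known exactly. Their poses are not given: they have to be found in the camera images.
- stand: Fixed bench test stand. Origin on the bench under the row of sleeves; x runs away from the robot to the lamp, y left, z up. A grey block 170 mm wide (y), 28 mm thick, holds three sleeves in a row along y, 66 mm apart; it leans 40 deg from vertical, top towards +x. Base plate 12 mm high, x -45 to 105, y +-95 mm; a 90 mm wide spine runs back to the lamp at x = 300 mm.
- sleeve_mid (a point): Centre of the floor of the middle sleeve, 30 mm above the bench (the others 66 mm to either side along the stand's y). Sleeves are square, 18 mm wide inside, 85 mm deep along their axis (0.643, 0, 0.766) in the stand's frame: mouths 55 mm further along x and 95 mm above the bench. Solid metal between them.
- spine (a point): Point on top of the stand's spine, 12 mm above the bench. 120 mm further along the stand's x is the middle of the black moving lamp head in its yoke, 130 mm above the bench: 150 mm wide over the yoke, 150 mm deep, up to 220 mm high; it nods with the jog stick.
- pin_a: Long steel lock pin, 190 mm, 0.2 to 0.31 kg, loose in one of the three sleeves (which one varies), leaning about 43 deg in its slack fit, about 105 mm standing out. Origin: centre of its foot; z up along the pin, y along the cross bar. Shaft 14 mm dia; round ribbed grip 20 mm dia, z = 98 to 166 mm; cross bar 10 mm dia, 40 mm long, at z = 185 mm. Centre of mass near z = 110 mm.
- pin_b: A second lock pin, identical to pin_a, in another sleeve.
- pin_a_mid (a point): Point on the axis of pin_a, 95 mm above its foot (middle of its length).
- pin_b_mid (a point): The same point of pin_b.
- plug: Short mushroom-headed steel dust plug in the remaining sleeve; stays there. Origin: centre of its foot, z along it. Shaft 14 mm dia, head 26 mm dia, 102 mm long in all: only about 17 mm stands out.
- tray: Fixed open dark steel tray on the bench, 270 (x) by 138 (y) by 25 mm high, walls 4 mm, floor 4 mm. Origin: centre of its underside; x along its length, within about 17 deg of pointing away from the robot. Stands left or right of the stand.
- stick_box: Fixed black control box of the lamp, 110 x 110 x 50 mm, on the other side of the stand. Origin: centre of its underside; its x (within 20 deg of straight away from the robot) is the direction in which the stick is to be tilted.
- stick (a joint): Tilt of the jog stick in rad: 0 upright, positive when its top leans along the box's +x (away from the robot), stops at +-0.4. It hinges about the box's y axis at 50 mm above the bench; a spring (1 N m per rad, about 5 N at the knob at full tilt) returns it to 0 when let go.
- stick_knob (a point): Centre of the 32 mm ball on top of the jog stick, 70 mm above its hinge, 120 mm above the bench when upright. The stem is 10 mm dia.
- thumb_knob: Bystander: brass thumbscrew knob 30 mm dia, 34 mm high, beside the control box. Origin under its centre.
- lamp_base: Bystander: grey ceramic lamp base 48 mm dia, 42 mm high, behind the control box. Origin under its centre.
- grease_jar: Bystander: grey jar 40 mm dia, 55 mm high, beside the stand's spine. Origin under its centre.
- barn_leaf: Bystander: black steel barn door leaf 150 x 110 x 4 mm lying flat on the left. Origin: centre of its underside.
- screwdriver: Bystander: screwdriver lying on the right of the bench.
- hook_clamp: Bystander: aluminium hook clamp about 75 x 60 x 30 mm high, in front of the control box (on its -x side). Origin under it.

How it is judged:
On the way, in this order (a step that is already met when the one before it is completed fails the run):
1. both long pins lie flat in the tray, released (x of pin_a_mid in the frame of tray between -0.07 and 0.07 m and y of pin_a_mid in the frame of tray between -0.064 and 0.064 m and z of each of pin_a_mid, pin_b_mid in the frame of tray below 0.04 m and angle between pin_a's own z axis and vertical between 1.35 and 1.8 rad and linear speed of each of pin_a, pin_b below 0.03 m/s and contact force between each of pin_a, pin_b and the fingers below 0.1 N and x of pin_b_mid in the frame of tray between -0.07 and 0.07 m and y of pin_b_mid in the frame of tray between -0.064 and 0.064 m and angle between pin_b's own z axis and vertical between 1.35 and 1.8 rad), for 0.2 s.
2. the stick is pushed away from the robot (over 0.25 rad) and held for 0.7 s (value of joint stick above 0.25 rad), for 0.7 s.
At the end, for the whole second after the job is handed in: Both long pins lie at rest and released in the tray (middle of each within 70 mm along and 64 mm across of the tray's centre and under 40 mm above its underside, within about 13 deg of level), the plug has moved less than 10 mm, and the stick is back upright (within 0.06 rad) (all of step 1 and distance of plug from where it was at the start of the episode below 0.01 m and value of joint stick between -0.06 and 0.06 rad); the robot touches nothing.
It fails at once if a bystander (knob, lamp base, jar, leaf, screwdriver or clamp) is moved over 30 mm (distance of any of thumb_knob, lamp_base, grease_jar, barn_leaf, screwdriver, hook_clamp from where it was at the start of the episode above 0.03 m).
It fails at once if the short plug is pulled up (over 15 mm) (distance of plug from where it was at the start of the episode above 0.015 m).
It fails at once if the stick is pushed over (beyond 0.2 rad either way) while a pin is not yet over the tray ((value of joint stick above 0.2 rad or value of joint stick below -0.2 rad) and horizontal distance between any of pin_a_mid, pin_b_mid and tray above 0.13 m).
It also fails if it takes over 64 s, if anything falls off the work surface, if the arm or the gripper's body presses on something with over 40 N, if the wrist force passes 120 N, or if a joint passes its speed limit or range.

ROBOT

A 6-joint arm with a two-finger parallel gripper is mounted at the origin on the work surface. World frame = base frame: x ahead of the robot, y to its left, z up, the work surface at z = 0. Lengths are in m, angles in rad, forces in N, time in s.
With the tool pointing down it reaches from about 0.325 to 0.775 m from the base axis. Payload 5.5 kg.
Tool frame: the origin (TCP) lies on the centre line of the jaws, within the pads' length; the fingertips stand 25 mm ahead of it and the grasp point (between the pads) lies 6 mm ahead of it; y points along the fingers, z is the direction in which the jaws open and shut, and the axes are right-handed (so a half turn about y gives the same grasp; the last joint's range is limited). The gripper opens to 85 mm and grips with 20 to 120 N. Pads are 22 mm wide; open, the fingers measure 114 mm over their backs; the gripper's body (76 mm by 85 mm) begins 54 mm behind the grasp point. The pads swing forward as they close: fully open they stand 13 mm farther back than shut.
Start: joints at [1.149, 0.091, 1.231, -0, 1.82, -0.057], TCP at [0.214, 0.561, 0.256] pointing down, gripper open.
Joint ranges: [-2.87, 2.87], [-0.86, 2.18], [0.17, 2.46], [-1.51, 4.65], [0.06, 2.69], [-2.65, 2.65]. Speed limits (rad/s): [2.57, 2.57, 3.01, 3.14, 3.14, 3.14].

INTERFACE

Orientations are given as a rotation vector (axis times angle).
In Python, from station import ctrl gives the robot as it stands. The module is installed in compiled form; this text tells all that it offers. Calls block until the motion is done:
- ctrl.move_pose(position, orientation): joint-space move of the TCP to a pose.
- ctrl.move_l(position, orientation=None, max_speed=0.15): straight line of the TCP; orientation=None keeps the orientation; max_speed is the mean speed in m/s.
- ctrl.goto_joints(angles): joint-space move.
- ctrl.gripper_to(opening, grasp_force=None): finger opening in m; grasp_force is the grip in N (None keeps the last); returns when the fingers have stopped.
- ctrl.wait(seconds).
- ctrl.inverse_kinematics(position, orientation): joint angles nearest the present ones, or None.
- ctrl.get_obs(): the state.
- ctrl.camera(name): name is "side" or "top" or "wrist"; returns (picture, depth): 420x560x3 uint8, red, green, blue; 420x560 float32, m along the optical axis (not along the pixel's ray), 0 where there is no reading.
- ctrl.get_calibration(name): a dict with "intrinsics" (3x3 intrinsics, pixels), "D" ([k1, k2, p1, p2, k3] as OpenCV has them; the pictures are not rectified), "T" (4x4, takes a point from camera to world coordinates). Camera axes: x right, y up, looking along -z (the intrinsics and any distortion apply to the point x, -y, -z); pixel columns grow to the right and rows downward; lengths in m; the calibration is good to about 2 mm. A picture is of the moment at which its call begins: read the wrist's pose just before it. get_calibration takes no time and is no camera call; for the wrist camera it gives the pose at the moment of the call.
A pose or a line that the arm cannot do raises ctrl.MotionError and nothing moves.
- ctrl.finish_job(): hands the job in, once; it reports no verdict.
Trained networks look in the newest picture that a camera, given by its name, has taken for a name from the list of things; names that differ only in an ending like _2 or _b are one class to them, and where a whole thing is asked for, a point or a joint stands for the part that bears it (a point fixed in the world has none). Each returns a list of dicts, best first, with "p" (0 to 1); they miss things now and then, are a little off and sometimes report something else, mostly with a low value. They report only what shows in the picture. A call takes as long as a camera call.
- ctrl.boxes_of(camera, target): "bbox" ([centre column, centre row, width, height] in pixels, round what is visible of it).
The state is a dict: "t": time; "joint_positions": joint angles; "qd": joint speeds; "tau": joint torques, N m; "ee_pos": TCP position; "eef_rot": TCP orientation; "wrist_force": force on the tool from outside, world axes, zero at the start; "torque": the same for the moment, N m; "gripper_width": finger opening in m.
Only numpy, scipy, OpenCV 4.12 (cv2) and the standard library are available. Lean on these libraries where they do the work, as an engineer would, in place of code of your own. Each camera call takes 0.05 s, during which the arm holds its last target.

## Working session

There is one attempt and no reset: what is moved stays moved. The work goes in short steps, each a Python script; the robot and the scene stay as the last script left them, time stands still between calls to the robot, and variables do not carry over. Pictures are saved under pics/ and viewed, and the job is handed in when it is done.

```bash
mkdir -p pics; ls; cat > h.py <<'E'
import numpy as np, cv2
from scipy.spatial.transform import Rotation as R
from station import ctrl
def save(n,im): cv2.imwrite(f'pics/{n}.png',im[:,:,::-1])
def cloud(depth,cal):
    K=np.array(cal['intrinsics']);D=np.array(cal['D'],float);T=np.array(cal['T'])
    h,w=depth.shape
    u,v=np.meshgrid(np.arange(w),np.arange(h))
    p=cv2.undistortPoints(np.stack([u.ravel(),v.ravel()],1).astype(np.float64)[:,None],K,D)[:,0]
    d=depth.ravel()
    P=np.stack([p[:,0]*d,-p[:,1]*d,-d],1)
    W=P@T[:3,:3].T+T[:3,3]
    W[d<=0]=np.nan
    return W.reshape(h,w,3)
def proj(Pw,cal):
    K=np.array(cal['intrinsics']);D=np.array(cal['D'],float);T=np.array(cal['T'])
    Pc=(np.atleast_2d(Pw)-T[:3,3])@T[:3,:3]
    Pc=Pc*[1,-1,-1]
    return cv2.projectPoints(Pc[:,None].astype(float),np.zeros(3),np.zeros(3),K,D)[0][:,0]
E
python3 - <<'E'
from h import *
print(ctrl.get_obs())
for c in ['side','top','wrist']:
    cal=ctrl.get_calibration(c)
    im,d=ctrl.camera(c); save(c+'0',im)
    np.savez(f'{c}0.npz',im=im,d=d,**{k:np.array(cal[k]) for k in cal})
    print(c,np.array(cal['T']).round(3).tolist(),np.array(cal['intrinsics']).round(1).tolist(),cal['D'])
    for t in ['stand','pin_a','plug','tray','stick_box','stick_knob','thumb_knob','lamp_base','grease_jar','hook_clamp']:
        print(t,[(np.round(b['bbox']).tolist(),round(b['p'],2)) for b in ctrl.boxes_of(c,t)][:3])
E
```

```text
pics
{'t': 0.0, 'joint_positions': array([ 1.14930588e+00,  9.18720679e-02,  1.23189952e+00, -7.88497259e-06,
        1.81978501e+00, -5.66748138e-02]), 'qd': array([-0.00159694, -0.00105702,  0.00010893,  0.00112822,  0.00103441,
        0.00011654]), 'tau': array([ 5.33782295e-04, -4.58741069e+01, -4.18019378e+01, -1.50696728e-04,
        1.17639915e-02,  1.33995394e-05]), 'ee_pos': array([0.21396098, 0.56030561, 0.25513521]), 'eef_rot': array([-1.55369161,  0.28667581, -0.28595346]), 'wrist_force': array([0.26186338, 0.30651496, 0.07683726]), 'torque': array([ 0.01848439, -0.00406576, -0.01429285]), 'gripper_width': 0.08550201122130902}
side [[-0.949, 0.233, -0.213, 0.232], [-0.316, -0.714, 0.625, 0.908], [-0.007, 0.661, 0.751, 1.163], [0.0, 0.0, 0.0, 1.0]] [[522.6, 0.0, 280.8], [0.0, 522.6, 202.6], [0.0, 0.0, 1.0]] [-0.02640881  0.          0.          0.          0.        ]
stand [([238.0, 194.0, 157.0, 94.0], 0.96)]
pin_a [([254.0, 195.0, 34.0, 27.0], 0.62), ([269.0, 161.0, 26.0, 31.0], 0.49)]
plug []
tray [([269.0, 326.0, 116.0, 56.0], 0.77)]
stick_box [([342.0, 152.0, 42.0, 
[... 895 characters left out ...]
, 244.0, 46.0, 43.0], 0.66)]
stick_knob [([377.0, 238.0, 10.0, 14.0], 0.55)]
thumb_knob []
lamp_base [([352.0, 214.0, 13.0, 11.0], 0.72), ([374.0, 240.0, 11.0, 6.0], 0.56), ([378.0, 277.0, 23.0, 31.0], 0.51)]
grease_jar []
hook_clamp [([378.0, 277.0, 23.0, 33.0], 0.74), ([427.0, 239.0, 12.0, 43.0], 0.22)]
wrist [[0.356, -0.89, -0.284, 0.141], [0.934, 0.339, 0.109, 0.588], [-0.001, -0.304, 0.953, 0.374], [0.0, 0.0, 0.0, 1.0]] [[302.7, 0.0, 288.1], [0.0, 302.7, 213.8], [0.0, 0.0, 1.0]] [-0.06099201  0.          0.          0.          0.        ]
stand []
pin_a []
plug []
tray [([216.0, 345.0, 59.0, 71.0], 0.81)]
stick_box []
stick_knob []
thumb_knob []
lamp_base []
grease_jar []
hook_clamp []
```

View pics/side0.png

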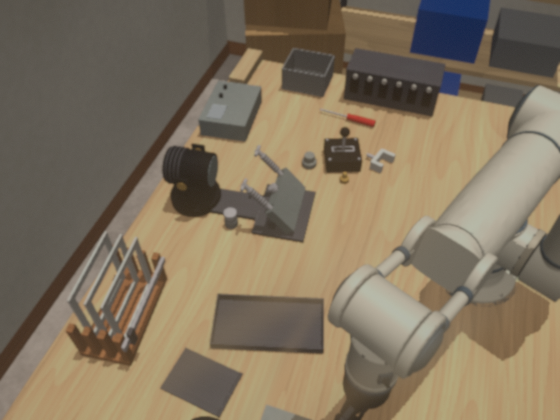

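View pics/top0.png

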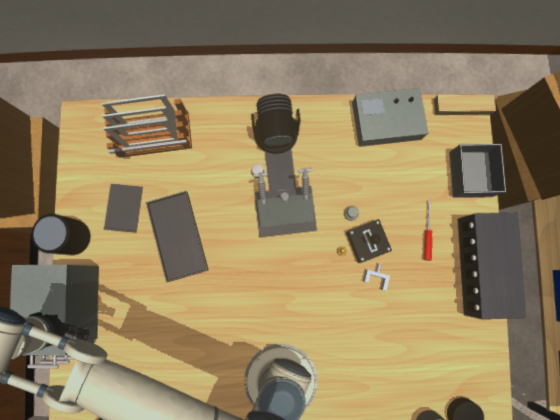

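View pics/wrist0.png

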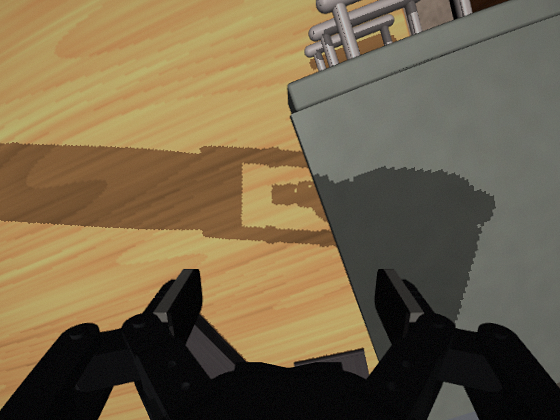

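The top view shows the pins in the outer sleeves (262,190) and (305,185), with the plug in the middle one (285,197). The tray is on the left (178,236) and the stick box on the right (370,242). Next I'll measure poses from the depth data.

```bash
python3 - <<'E'
from h import *
z=np.load('top0.npz'); W=cloud(z['d'],z)
for n,(u,v) in dict(tl=(148,204),tr=(187,192),bl=(169,280),br=(208,270),tc=(178,236),boxc=(370,242),b1=(347,233),b2=(378,220),b3=(391,251),b4=(360,264),pinL=(261,172),pinL2=(264,203),pinR=(306,172),pinR2=(304,198),plug=(285,197),p1=(260,236),p2=(316,229),p3=(312,190),sp=(280,165),jar=(256,170),lamp=(276,110)).items():
    print(n,W[v,u].round(3))
im=z['im'][90:290,140:420]; cv2.imwrite('pics/topz.png',cv2.resize(im[:,:,::-1],None,fx=2.8,fy=2.8,interpolation=cv2.INTER_CUBIC))
z=np.load('side0.npz')
im=z['im'][110:250,180:400]; cv2.imwrite('pics/sidez.png',cv2.resize(im[:,:,::-1],None,fx=3.6,fy=3.6,interpolation=cv2.INTER_CUBIC))
E
```

```text
tl [0.577 0.428 0.001]
tr [0.613 0.296 0.007]
bl [0.326 0.348 0.025]
br [ 0.355  0.228 -0.002]
tc [0.468 0.325 0.004]
boxc [ 0.433 -0.294  0.05 ]
b1 [ 0.464 -0.224  0.035]
b2 [ 0.503 -0.323  0.051]
b3 [ 0.405 -0.374 -0.001]
b4 [ 0.365 -0.268  0.002]
pinL [0.664 0.048 0.057]
pinL2 [0.557 0.039 0.099]
pinR [ 0.635 -0.088  0.173]
pinR2 [ 0.571 -0.085  0.092]
plug [ 0.572 -0.026  0.109]
p1 [0.462 0.056 0.011]
p2 [ 0.481 -0.127  0.013]
p3 [ 0.613 -0.119  0.002]
sp [ 0.698 -0.014  0.009]
jar [0.673 0.065 0.049]
lamp [ 0.822 -0.003  0.184]
```

View pics/topz.png

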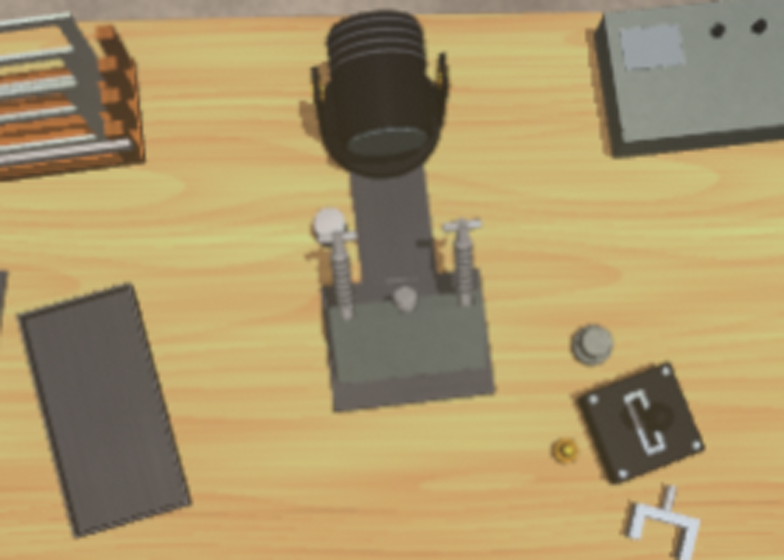

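View pics/sidez.png

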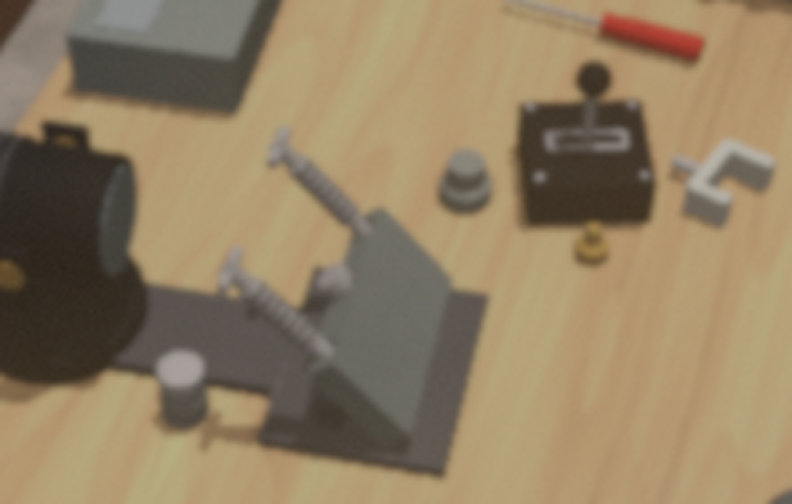

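```bash
python3 - <<'E'
from h import *
for c in ['top','side']:
    z=np.load(c+'0.npz'); W=cloud(z['d'],z).reshape(-1,3)
    # plane at plate top (z~12) in stand area
    # tray rim/floor
    for name,(lo,hi) in dict(tray=([.3,.2,.018],[.65,.45,.032]),box=([.36,-.4,.044],[.52,-.2,.056])).items():
        m=np.all((W>lo)&(W<hi),1); P=W[m]
        r=cv2.minAreaRect((P[:,:2]*1000).astype(np.float32)); print(c,name,m.sum(),P.mean(0).round(3),r)
    for name,(lo,hi) in dict(knob=([.36,-.4,.1],[.52,-.2,.16]),pinL=([.5,.0,.112],[.7,.09,.2]),pinR=([.5,-.15,.112],[.7,-.04,.2])).items():
        m=np.all((W>lo)&(W<hi),1); P=W[m]; c0=P.mean(0); u,s,v=np.linalg.svd(P-c0); d=v[0]*np.sign(v[0,2]); print(c,name,m.sum(),c0.round(3),d.round(3),P.min(0).round(3),P.max(0).round(3), 'lean',np.degrees(np.arccos(d[2])),'yaw',np.degrees(np.arctan2(d[1],d[0])))
z=np.load('wrist0.npz');o=R.from_rotvec([-1.55369161,0.28667581,-0.28595346]).as_matrix()
T=z['T'];print(o.round(3));print('cam in tool',(o.T@(T[:3,3]-[.21396,.5603,.25513])).round(3),(o.T@T[:3,:3]).round(3))
E
```

```text
top tray 376 [0.467 0.33  0.024] ((467.69927978515625, 327.46856689453125), (268.47943115234375, 141.8061981201172), 15.414443016052246)
top box 1060 [ 0.438 -0.29   0.05 ] ((455.2383117675781, -286.0198974609375), (143.91355895996094, 111.4104995727539), 19.786409378051758)
top knob 88 [ 0.439 -0.29   0.131] [ 0.976 -0.03   0.216] [ 0.425 -0.305  0.118] [ 0.455 -0.276  0.14 ] lean 77.49977281436539 yaw -1.7788547016500467
top pinL 190 [0.604 0.044 0.148] [0.73  0.081 0.679] [0.566 0.027 0.113] [0.636 0.065 0.176] lean 47.2464523605243 yaw 6.318926322841795
top pinR 182 [ 0.614 -0.087  0.149] [0.699 0.071 0.712] [ 0.579 -0.102  0.112] [ 0.647 -0.067  0.181] lean 44.63581243619069 yaw 5.838360356543745
side tray 744 [0.466 0.331 0.023] ((466.9886474609375, 329.1335754394531), (269.8270568847656, 142.69161987304688), 15.375794410705566)
side box 816 [ 0.436 -0.286  0.049] ((436.0041809082031, -289.3448486328125), (110.51216125488281, 116.80818176269531), 19.541807174682617)
side knob 91 [ 0.436 -0.285  0.126] [-0.333 -0.439  0.835] [ 0.422 -0.302  0.1  ] [ 0.453 -0.271  0.139] lean 33.43527421478692 yaw -127.15254680143225
side pinL 238 [0.604 0.049 0.146] [0.719 0.036 0.694] [0.566 0.023 0.112] [0.638 0.069 0.175] lean 46.0476971418041 yaw 2.879420265201888
side pinR 215 [ 0.615 -0.082  0.146] [0.684 0.041 0.728] [ 0.577 -0.106  0.113] [ 0.648 -0.062  0.177] lean 43.252770419055 yaw 3.4195302547491844
[[ 0.934 -0.001  0.357]
 [-0.357 -0.002  0.934]
 [-0.    -1.    -0.002]]
cam in tool [-0.078 -0.119 -0.001] [[-0.001 -0.953 -0.304]
 [-0.001  0.304 -0.953]
 [ 1.    -0.    -0.002]]
```

```bash
cat >> h.py <<'E'
YAW=np.radians(5.5)
def pose(d,z):
    d=d/np.linalg.norm(d); z=z-d*(z@d); z/=np.linalg.norm(z)
    return R.from_matrix(np.stack([np.cross(d,z),d,z],1)).as_rotvec()
def pinrot(lean=np.radians(43),yaw=YAW,flip=1):
    ex=np.array([np.cos(yaw),np.sin(yaw),0]); ey=np.array([-np.sin(yaw),np.cos(yaw),0]); ez=np.array([0,0,1.])
    a=np.sin(lean)*ex+np.cos(lean)*ez; d=np.cos(lean)*ex-np.sin(lean)*ez
    return a,d,pose(d,flip*ey)
E
python3 - <<'E'
from h import *
for lean in (43,60,90):
  for f in (1,-1):
    a,d,rv=pinrot(np.radians(lean),flip=f)
    for n,p in dict(pre=np.array([.609,.0445,.143])-.12*d,gr=np.array([.609,.0445,.143]),out=np.array([.68,.0445,.24]),R=np.array([.619,-.086,.144]),tray=np.array([.48,.33,.1])).items():
        q=ctrl.inverse_kinematics(p-.015*d,rv); print(lean,f,n,None if q is None else np.round(q,2))
E
```

```text
43 1 pre None
43 1 gr [-0.03 -0.53  2.13  0.14  0.74 -1.77]
43 1 out [-0.03 -0.35  1.82  0.12  0.86 -1.74]
43 1 R [-0.37 -0.45  2.07  0.47  0.81 -2.23]
43 1 tray [ 0.82 -0.42  2.13 -0.68  0.88 -0.55]
43 -1 pre None
43 -1 gr [-0.03 -0.53  2.13  0.14  0.74  1.38]
43 -1 out [-0.03 -0.35  1.82  0.12  0.86  1.41]
43 -1 R [-0.37 -0.45  2.07  0.47  0.81  0.91]
43 -1 tray [ 0.82 -0.42  2.13 -0.68  0.88  2.59]
60 1 pre [-0.03 -0.51  1.82  0.06  1.31 -1.7 ]
60 1 gr [-0.01 -0.32  1.86  0.06  1.08 -1.69]
60 1 out [-0.01 -0.14  1.54  0.06  1.22 -1.68]
60 1 R [-0.29 -0.26  1.81  0.21  1.11 -2.01]
60 1 tray [ 0.71 -0.3   1.92 -0.33  1.1  -0.87]
60 -1 pre [-0.03 -0.51  1.82  0.06  1.31  1.45]
60 -1 gr [-0.01 -0.32  1.86  0.06  1.08  1.45]
60 -1 out [-0.01 -0.14  1.54  0.06  1.22  1.46]
60 -1 R [-0.29 -0.26  1.81  0.21  1.11  1.13]
60 -1 tray [ 0.71 -0.3   1.92 -0.33  1.1   2.27]
90 1 pre [ 0.02  0.13  1.15 -0.    1.86 -1.65]
90 1 gr [ 0.02  0.12  1.37 -0.    1.65 -1.65]
90 1 out [ 0.02  0.32  0.97 -0.    1.85 -1.65]
90 1 R [-0.19  0.16  1.33  0.    1.65 -1.86]
90 1 tray [ 0.54  0.06  1.51 -0.    1.57 -1.12]
90 -1 pre [0.02 0.13 1.15 0.   1.86 1.49]
90 -1 gr [0.02 0.12 1.37 0.   1.65 1.49]
90 -1 out [0.02 0.32 0.97 0.   1.85 1.49]
90 -1 R [-0.19  0.16  1.33  0.    1.65  1.28]
90 -1 tray [ 0.54  0.06  1.51 -0.    1.57  2.02]
```

```bash
python3 - <<'E'
from h import *
a,d,rv=pinrot(np.radians(65))
p=np.array([.60,-.02,.145])-.17*d
print(p,ctrl.inverse_kinematics(p,rv))
ctrl.move_pose(p,rv)
cal=ctrl.get_calibration('wrist'); im,dd=ctrl.camera('wrist'); save('w1',im)
np.savez('w1.npz',im=im,d=dd,**{k:np.array(cal[k]) for k in cal})
for t in ['pin_a','plug']: print(t,[(np.round(b['bbox']).tolist(),round(b['p'],2)) for b in ctrl.boxes_of('wrist',t)][:3])
print(ctrl.get_obs()['t'],ctrl.get_obs()['ee_pos'])
E
```

```text
[ 0.52848566 -0.02688605  0.29907232] [-0.18553764 -0.45268438  1.68701597  0.11810533  1.48670059 -1.83711135]
pin_a [([223.0, 196.0, 40.0, 102.0], 0.86), ([353.0, 194.0, 41.0, 102.0], 0.67)]
plug []
4.175 [ 0.52859286 -0.02632731  0.29900082]
```

View pics/w1.png

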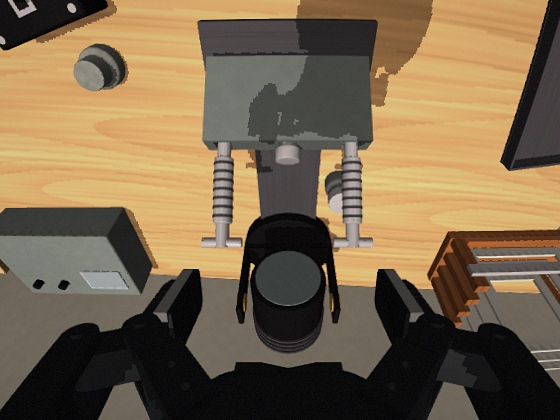

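The wrist view shows both pins clearly. The right pin's grip runs (225,157) to (222,222) with its bar at (222,242). The left pin's runs (351,157) to (353,222) with its bar at (353,242). I'll fit both axes from the depth data.

```bash
python3 - <<'E'
from h import *
from scipy.optimize import least_squares
z=np.load('w1.npz'); W=cloud(z['d'],z); cam=z['T'][:3,3]
for n,(u0,u1) in dict(R=(205,242),L=(335,372)).items():
    P=W[160:218,u0:u1].reshape(-1,3); P=P[(P[:,2]>.105)&(P[:,2]<.2)&(P[:,0]<.7)]
    c0=P.mean(0)
    def f(q):
        dd=np.array([np.cos(q[3])*np.sin(q[2]),np.sin(q[3])*np.sin(q[2]),np.cos(q[2])])
        b=np.array([q[0],q[1],.13]); r=P-b; r=r-np.outer(r@dd,dd); return np.linalg.norm(r,axis=1)-.0095
    s=least_squares(f,[c0[0]+.0,c0[1],np.radians(43),YAW],loss='soft_l1',f_scale=.002)
    q=s.x; dd=np.array([np.cos(q[3])*np.sin(q[2]),np.sin(q[3])*np.sin(q[2]),np.cos(q[2])]); b=np.array([q[0],q[1],.13])
    print(n,len(P),b.round(4),np.degrees(q[2:]),np.abs(s.fun).mean())
    t=np.linspace(-.05,.08,14); print(np.c_[t,proj(b+t[:,None]*dd,z)].round(2).tolist())
E
```

```text
R 1157 [ 0.6054 -0.0861  0.13  ] [40.85478042  5.78010802] 0.0005207646678576504
[[-0.05, 224.26, 143.39], [-0.04, 224.0, 152.65], [-0.03, 223.74, 161.99], [-0.02, 223.49, 171.43], [-0.01, 223.25, 180.94], [0.0, 223.01, 190.54], [0.01, 222.77, 200.21], [0.02, 222.55, 209.97], [0.03, 222.33, 219.79], [0.04, 222.12, 229.69], [0.05, 221.91, 239.65], [0.06, 221.72, 249.68], [0.07, 221.53, 259.76], [0.08, 221.35, 269.91]]
L 1146 [0.595  0.0447 0.13  ] [43.18741552  5.65225499] 0.0005247211713990594
[[-0.05, 350.14, 144.81], [-0.04, 350.34, 154.2], [-0.03, 350.53, 163.66], [-0.02, 350.72, 173.18], [-0.01, 350.9, 182.75], [0.0, 351.08, 192.39], [0.01, 351.25, 202.07], [0.02, 351.41, 211.81], [0.03, 351.56, 221.59], [0.04, 351.71, 231.42], [0.05, 351.84, 241.28], [0.06, 351.97, 251.18], [0.07, 352.1, 261.11], [0.08, 352.21, 271.07]]
```

```bash
cat >> h.py <<'E'
TC=np.array([.467,.328]); TY=np.radians(15.4)
def grab(b,lean,yaw,t,ahead=.017,lsl=np.radians(40)):
    a,d,rv=pinrot(lean,yaw)
    sa,_,_=pinrot(lsl,yaw)
    g=b+t*a-ahead*d
    return a,d,rv,sa,g
def st(s=''):
    o=ctrl.get_obs(); print(s,'t',round(o['t'],2),o['ee_pos'].round(4),'F',o['wrist_force'].round(1),'w',round(o['gripper_width'],4))
E
python3 - <<'E'
from h import *
a,d,rv,sa,g=grab(np.array([.595,.0447,.13]),np.radians(43.2),np.radians(5.65),-.014)
for k in (.1,.08,.06,.04): print(k,ctrl.inverse_kinematics(g-k*d,rv))
k=.06
ctrl.gripper_to(.05,60)
ctrl.move_pose(g-k*d+np.array([0,0,.04]),rv); st('pre')
ctrl.move_l(g-k*d,rv)
cal=ctrl.get_calibration('wrist'); im,dd=ctrl.camera('wrist'); save('w2',im)
np.savez('w2.npz',im=im,d=dd,**{k:np.array(cal[k]) for k in cal})
ctrl.move_l(g,rv,.1); st('at')
im,dd=ctrl.camera('wrist'); save('w3',im)
E
```

```text
0.1 None
0.08 None
0.06 [-0.06143899 -0.79915509  2.24828863  0.15035645  0.88762759 -1.77620166]
0.04 [-0.05402967 -0.73587709  2.23820237  0.1502295   0.83393121 -1.77708593]
pre t 5.18 [0.5296 0.0382 0.2138] F [0.6 0.3 0.6] w 0.0501
at t 6.4 [0.5733 0.0425 0.1323] F [ 0.5  0.4 -0.1] w 0.0496
```

View pics/w3.png

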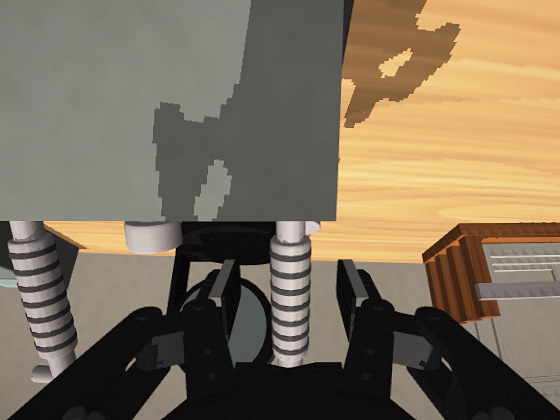

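The pin is centred between the fingers, with its grip at about (290,300). Closing and pulling.

```bash
python3 - <<'E'
from h import *
a,d,rv,sa,g=grab(np.array([.595,.0447,.13]),np.radians(43.2),np.radians(5.65),-.014)
ctrl.gripper_to(.0,70); st('closed')
ctrl.move_l(g+.02*sa,rv,.05); st('20')
ctrl.move_l(g+.092*sa,rv,.08); st('92')
ctrl.move_l(g+.092*sa+np.array([0,0,.04]),rv,.1); st('up')
im,dd=ctrl.camera('wrist'); save('w4',im)
im,dd=ctrl.camera('side'); save('s4',im)
E
```

```text
closed t 6.84 [0.5732 0.0425 0.1323] F [-6.5 -0.2  4.3] w 0.0173
20 t 7.39 [0.5757 0.043  0.1318] F [-89.2 -13.2  15.2] w 0.0173
92 t 8.44 [0.6318 0.0484 0.2017] F [ 0.1  0.2 -2.9] w 0.0172
up t 8.99 [0.6319 0.0483 0.242 ] F [ 0.2 -0.3 -3.1] w 0.017
```

View pics/w4.png

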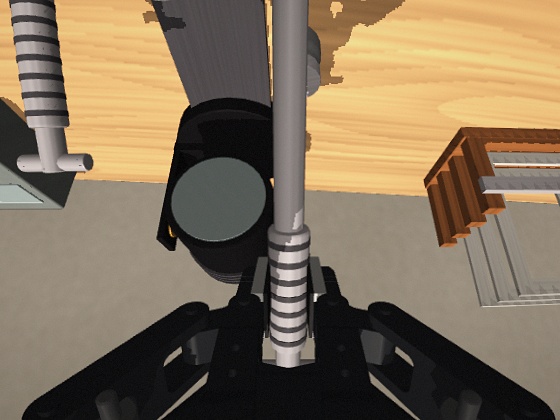

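View pics/s4.png

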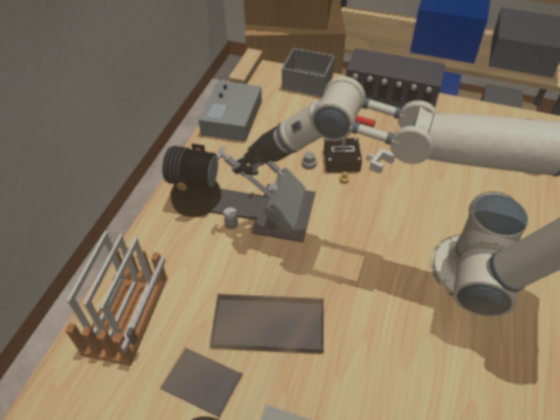

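The first 20 mm of the pull spiked to 89 N: the pin jammed in its sleeve and then broke free. It is now out and held. I'll measure how it sits in the grip before placing it.

```bash
cat >> h.py <<'E'
from scipy.optimize import least_squares
def heldfit(name):
    o=ctrl.get_obs(); cal=ctrl.get_calibration('wrist'); im,dd=ctrl.camera('wrist'); save(name,im)
    W=cloud(dd,cal); M=R.from_rotvec(o['eef_rot']).as_matrix()
    L=(W-o['ee_pos'])@M   # tool coords
    m=(L[...,0]<-.03)&(L[...,0]>-.13)&(abs(L[...,1]-.017)<.03)&(abs(L[...,2])<.02)
    P=L[m]
    def f(q):
        b=np.array([0,q[0],q[1]]); v=np.array([1,q[2],q[3]]); v/=np.linalg.norm(v); r=P-b; r=r-np.outer(r@v,v); return np.linalg.norm(r,axis=1)-.007
    s=least_squares(f,[.017,0,0,0],loss='soft_l1',f_scale=.002)
    # foot: min x of points
    m2=(abs(L[...,1]-(s.x[0]+s.x[2]*L[...,0]))<.012)&(abs(L[...,2]-(s.x[1]+s.x[3]*L[...,0]))<.012)&(L[...,0]<0)
    print('held y,z at x=0',s.x[:2].round(4),'slopes deg',np.degrees(np.arctan(s.x[2:])).round(2),'n',len(P),'res',abs(s.fun).mean().round(5),'footx',np.percentile(L[m2][:,0],.5).round(4), L[m2][:,0].min().round(4))
    return s.x
E
python3 - <<'E'
from h import *
st(); heldfit('w5')
E
```

```text
t 9.09 [0.6316 0.0484 0.2404] F [-0.7  0.8 -3.5] w 0.0176
held y,z at x=0 [ 0.0165 -0.0001] slopes deg [ 1.44 -0.1 ] n 7622 res 0.00041 footx -0.1199 -0.1218
```

```bash
cat >> h.py <<'E'
def trayrot(lean): return pinrot(lean,TY)[2]
def tpos(x,y,z): return np.array([TC[0]+np.cos(TY)*x-np.sin(TY)*y, TC[1]+np.sin(TY)*x+np.cos(TY)*y, z])
E
python3 - <<'E'
from h import *
rv=trayrot(np.radians(87.6))
o=ctrl.get_obs()
# back off toward robot/left, keep orientation
ctrl.move_l(np.array([.53,.15,.27]),pinrot(np.radians(60),np.radians(8))[2],.22); st('via')
ctrl.move_l(tpos(.025,.028,.16),rv,.2); st('above')
ctrl.move_l(tpos(.025,.028,.05),rv,.12); st('.05')
save('s6',ctrl.camera('side')[0]); save('w6',ctrl.camera('wrist')[0])
ctrl.move_l(tpos(.025,.028,.036),rv,.04); st('.036')
E
```

```text
via t 9.96 [0.5302 0.1497 0.2691] F [ 0.5 -0.2 -3.1] w 0.0172
above t 11.32 [0.484  0.3612 0.1606] F [ 0.5  0.8 -3. ] w 0.017
.05 t 12.39 [0.4843 0.362  0.0513] F [-0.1 -0.2 -2.7] w 0.0173
.036 t 12.99 [0.4834 0.3615 0.0354] F [ 0.   0.1 -3.2] w 0.017
```

View pics/w6.png

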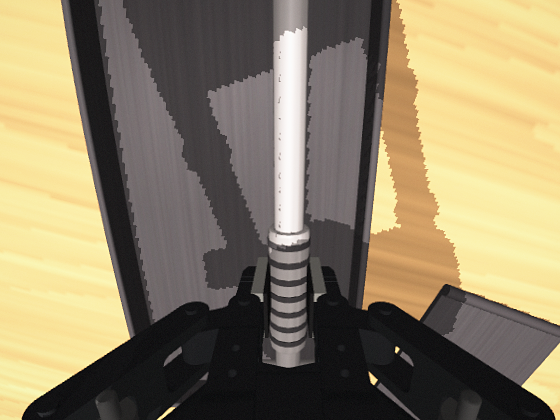

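View pics/s6.png

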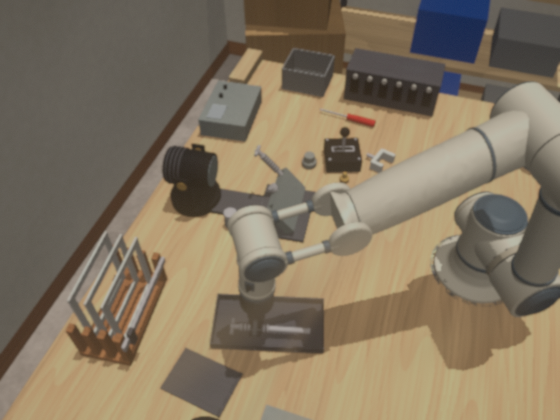

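The pin is inside the tray outline and parallel to its long walls. Lowering the last few millimetres and releasing.

```bash
python3 - <<'E'
from h import *
rv=trayrot(np.radians(87.6))
for z in (.0335,.032,.0305):
    ctrl.move_l(tpos(.025,.028,z),rv,.03); st(z)
    if abs(ctrl.get_obs()['wrist_force'][2]+3)>4: break
ctrl.gripper_to(.036); st('open')
ctrl.move_l(tpos(.025,.028,.08),rv,.1); st()
ctrl.move_l(tpos(.0,.01,.2),rv,.25); st()
save('w7',ctrl.camera('wrist')[0])
save('s7',ctrl.camera('side')[0])
E
```

```text
0.0335 t 13.24 [0.4836 0.3616 0.0334] F [ 1.2 -0.4 -2.7] w 0.0174
0.032 t 13.49 [0.4836 0.3616 0.0319] F [-0.3  0.1 -3.7] w 0.0176
0.0305 t 13.74 [0.4839 0.3618 0.0309] F [ 0.5 -0.3 -2.4] w 0.0175
open t 14.06 [0.4838 0.3617 0.0309] F [0.1 0.  0.4] w 0.0362
 t 14.7 [0.4836 0.3616 0.0799] F [ 0.  -0.6 -0.5] w 0.036
 t 15.34 [0.4641 0.3375 0.1986] F [ 0.  -0.3 -0.6] w 0.0356
```

View pics/w7.png

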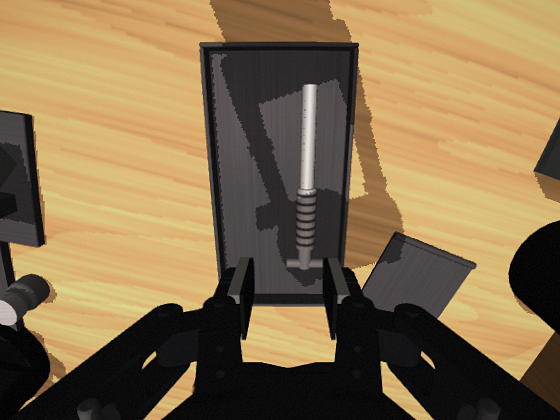

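```bash
python3 - <<'E'
from h import *
yaw=np.radians(5.7)
a0=np.array([np.sin(np.radians(40.85))*np.cos(yaw),np.sin(np.radians(40.85))*np.sin(yaw),np.cos(np.radians(40.85))])
a,d,rv=pinrot(np.radians(43),yaw)
g=np.array([.6054,-.0861,.13])-.013*a0-.017*d
k=.06
print(ctrl.inverse_kinematics(g-k*d,rv))
ctrl.gripper_to(.05,70)
ctrl.move_l(np.array([.45,.15,.30]),pinrot(np.radians(65),yaw)[2],.3)
ctrl.move_pose(g-k*d+np.array([0,0,.05]),rv); st('pre')
ctrl.move_l(g-k*d,rv)
save('w8',ctrl.camera('wrist')[0])
ctrl.move_l(g,rv,.1); st('at')
save('w9',ctrl.camera('wrist')[0])
E
```

```text
[-0.45796837 -0.6775082   2.1817093   0.49206028  0.95957149 -2.27123353]
pre t 17.64 [ 0.5413 -0.0915  0.2225] F [-0.3 -0.7  0.3] w 0.0499
at t 18.93 [ 0.5847 -0.0883  0.1325] F [-0.1  0.3  1. ] w 0.0503
```

View pics/w9.png

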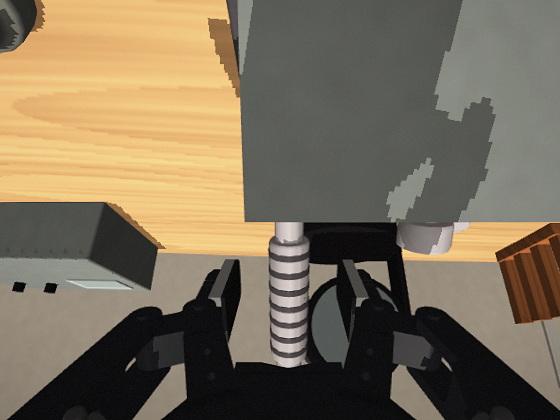

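The second pin is centred at about (289,300). I'll grip it and pull in small steps, correcting sideways on wrist force so it doesn't jam.

```bash
cat > pull.py <<'E'
from h import *
yaw=np.radians(5.7)
a,d,rv=pinrot(np.radians(43),yaw); sa=pinrot(np.radians(40),yaw)[0]
p0=ctrl.get_obs()['ee_pos'].copy()
f0=ctrl.get_obs()['wrist_force']
ctrl.gripper_to(.0,70); st('closed')
ey=np.array([-np.sin(yaw),np.cos(yaw),0]); n=np.cross(ey,sa)  # perpendicular in plane
corr=np.zeros(3); s=0
for i in range(16):
    s+=.004 if s<.02 else .008
    ctrl.move_l(p0+s*sa+corr,rv,.06)
    o=ctrl.get_obs(); F=o['wrist_force']; e=o['ee_pos']-p0
    fn,fs,fy=F@n,F@sa,F@ey
    print(round(s,3),'adv',round(e@sa,4),'n',round(e@n,4),'Fs',round(fs,1),'Fn',round(fn,1),'Fy',round(fy,1))
    if np.linalg.norm(F)>70: print('stop'); break
    if abs(fn)>8: corr=corr+n*np.sign(fn)*.0007
    if s>.091: break
st()
E
python3 pull.py
```

```text
closed t 19.37 [ 0.5847 -0.0884  0.1326] F [-1.5 -0.7  1.8] w 0.0173
0.004 adv 0.0039 n 0.0001 Fs -1.1 Fn -1.0 Fy -0.1
0.008 adv 0.008 n 0.0001 Fs -1.4 Fn -0.1 Fy -0.1
0.012 adv 0.0126 n -0.0 Fs -1.1 Fn 0.2 Fy 0.2
0.016 adv 0.0166 n -0.0001 Fs -1.4 Fn 1.9 Fy -0.5
0.02 adv 0.0205 n -0.0001 Fs -1.1 Fn 0.4 Fy -0.4
0.028 adv 0.029 n -0.0002 Fs -1.8 Fn 1.2 Fy 0.1
0.036 adv 0.0369 n -0.0002 Fs -2.5 Fn 1.6 Fy 0.2
0.044 adv 0.0449 n -0.0002 Fs -2.0 Fn 1.4 Fy 0.2
0.052 adv 0.0528 n -0.0002 Fs -1.8 Fn 2.2 Fy 0.6
0.06 adv 0.0608 n -0.0002 Fs -1.5 Fn 1.1 Fy -0.3
0.068 adv 0.0689 n -0.0002 Fs -2.0 Fn 1.5 Fy 0.1
0.076 adv 0.0768 n -0.0002 Fs -1.3 Fn 1.5 Fy -0.1
0.084 adv 0.0848 n -0.0002 Fs -1.8 Fn 1.5 Fy -1.1
0.092 adv 0.0928 n -0.0002 Fs -2.4 Fn 1.3 Fy -0.5
 t 23.17 [ 0.6439 -0.0825  0.2041] F [-0.5 -0.6 -2.7] w 0.0172
```

Smooth this time. Lift clear and measure the held pin.

```bash
python3 - <<'E'
from h import *
o=ctrl.get_obs()
ctrl.move_l(o['ee_pos']+np.array([0,0,.05]),o['eef_rot'],.12); st()
heldfit('w10')
E
```

```text
t 23.74 [ 0.6438 -0.0825  0.2537] F [-0.5  0.2 -2.9] w 0.0174
held y,z at x=0 [ 0.0187 -0.0001] slopes deg [-2.06  0.11] n 6798 res 0.00041 footx -0.1193 -0.1204
```

View pics/w10.png

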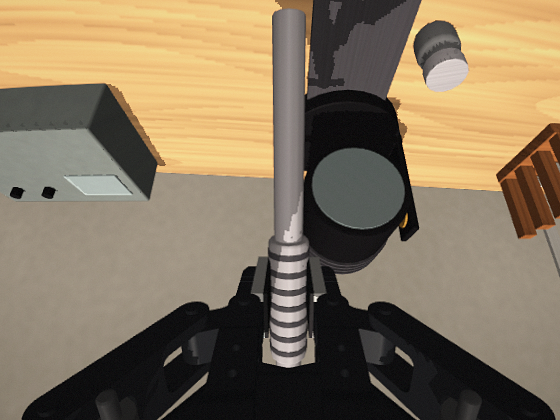

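```bash
python3 - <<'E'
from h import *
rv=trayrot(np.radians(91))
ctrl.move_l(np.array([.53,.0,.29]),pinrot(np.radians(60),np.radians(6))[2],.2); st('via')
ctrl.move_l(np.array([.51,.18,.25]),pinrot(np.radians(80),np.radians(10))[2],.25)
ctrl.move_l(tpos(.025,-.028,.14),rv,.2); st('above')
ctrl.move_l(tpos(.025,-.028,.055),rv,.12)
save('w11',ctrl.camera('wrist')[0])
ctrl.move_l(tpos(.025,-.028,.039),rv,.05); st('.039')
E
```

```text
via t 24.67 [ 5.302e-01 -2.000e-04  2.888e-01] F [ 0.1  0.5 -2.6] w 0.0174
above t 26.55 [0.499  0.3071 0.1411] F [ 0.2  0.5 -1.5] w 0.0173
.039 t 27.93 [0.4982 0.3075 0.0383] F [ 0.4 -0.2 -3.2] w 0.0172
```

View pics/w11.png

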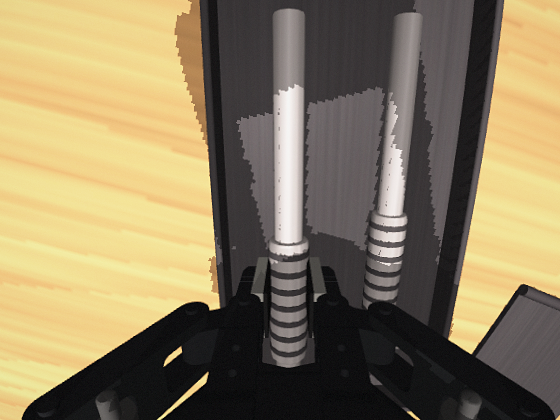

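The second pin is inside the tray and about 56 mm from the first. Lowering and releasing, then a check.

```bash
python3 - <<'E'
from h import *
rv=trayrot(np.radians(91))
for z in (.036,.034,.0325):
    ctrl.move_l(tpos(.025,-.028,z),rv,.03); st(z)
    if abs(ctrl.get_obs()['wrist_force'][2]+3)>4: break
ctrl.gripper_to(.036); st('open')
ctrl.move_l(tpos(.025,-.028,.08),rv,.1)
ctrl.move_l(tpos(-.03,-.01,.24),rv,.3); st()
cal=ctrl.get_calibration('wrist'); im,dd=ctrl.camera('wrist'); save('w12',im)
W=cloud(dd,cal)
c,s=np.cos(TY),np.sin(TY)
L=(W[...,:2]-TC)@np.array([[c,-s],[s,c]])
Z=W[...,2]
for y0 in (.028,-.028):
    m=(abs(L[...,1]-y0)<.015)&(abs(L[...,0])<.12)&(Z>.012)&(Z<.06)
    P=np.c_[L[m],Z[m]]; print(len(P),P.min(0).round(3),P.max(0).round(3)); 
    for x in (-.09,-.05,0,.02,.05): 
        k=abs(P[:,0]-x)<.006
        if k.sum(): print(x,P[k].mean(0).round(3),np.percentile(P[k,2],95).round(4))
z=cv2.resize(ctrl.camera('top')[0][150:300,130:420],None,fx=2.7,fy=2.7); save('t12',z)
E
```

```text
0.036 t 28.18 [0.4985 0.3076 0.0359] F [ 0.1  0.3 -1.9] w 0.0172
0.034 t 28.43 [0.4985 0.3076 0.0339] F [-0.7  0.  -2.8] w 0.0172
0.0325 t 28.68 [0.4988 0.3078 0.033 ] F [-0.6  0.8 -0.1] w 0.0173
open t 28.99 [0.4986 0.3077 0.0327] F [-0.2 -0.8 -0.2] w 0.036
 t 30.33 [0.4405 0.3102 0.2384] F [ 0.   0.4 -0.9] w 0.0357
2075 [-0.101  0.013  0.012] [0.088 0.039 0.025]
-0.09 [-0.09   0.027  0.019] 0.0214
-0.05 [-0.05   0.028  0.019] 0.0211
0 [-0.     0.028  0.021] 0.0242
0.02 [0.02  0.027 0.022] 0.0242
0.05 [0.05  0.026 0.022] 0.0245
2205 [-0.095 -0.043  0.012] [ 0.094 -0.013  0.026]
-0.09 [-0.09  -0.028  0.019] 0.0214
-0.05 [-0.05  -0.028  0.019] 0.0212
0 [ 0.001 -0.028  0.02 ] 0.0234
0.02 [ 0.02  -0.027  0.021] 0.0243
0.05 [ 0.05  -0.028  0.021] 0.024
```

View pics/w12.png

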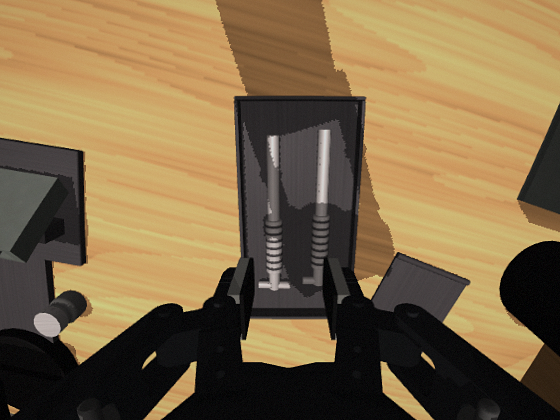

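View pics/t12.png

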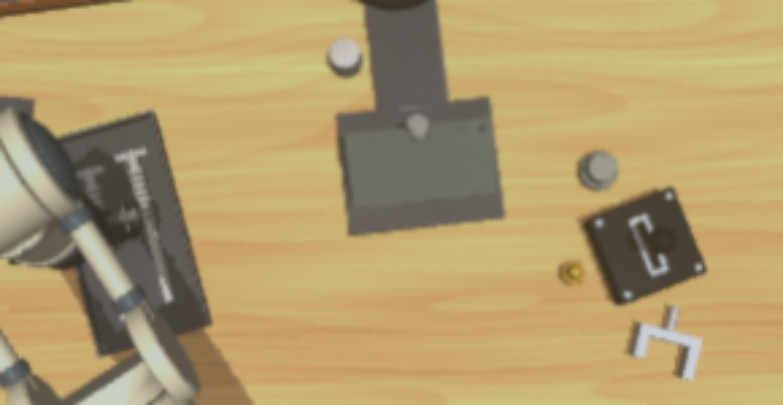

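Both pins lie flat: tray y about ±28 mm, mids near tray x ≈ 0, tops at 24 mm or lower. The plug is still in its sleeve, seen at (418,125) in the zoom. Next is the jog stick.

```bash
cat >> h.py <<'E'
BY=np.radians(19.6); KN=np.array([.4385,-.2885]); XB=np.array([np.cos(BY),np.sin(BY)])
def kpos(s,z): return np.array([*(KN+s*XB),z])
E
python3 - <<'E'
from h import *
for f in (1,-1):
  rv=pinrot(np.pi/2,BY,f)[2]
  for s,z in ((-.06,.2),(-.06,.127),(0.01,.127)): print(f,s,ctrl.inverse_kinematics(kpos(s,z),rv))
rv=pinrot(np.pi/2,BY,1)[2]
ctrl.gripper_to(0,30)
ctrl.move_l([.44,.05,.26],pinrot(np.pi/2,TY,1)[2],.35)
ctrl.move_l(kpos(-.06,.22),rv,.3); st()
ctrl.move_l(kpos(-.06,.127),rv,.15); st()
cal=ctrl.get_calibration('wrist'); im,dd=ctrl.camera('wrist'); save('w13',im)
im,dd=ctrl.camera('side'); save('s13',cv2.resize(im[90:240,250:450],None,fx=3.8,fy=3.8))
im,dd=ctrl.camera('top'); save('t13',cv2.resize(im[150:300,290:490],None,fx=3.8,fy=3.8))
E
```

```text
1 -0.06 None
1 -0.06 None
1 0.01 [-6.30972503e-01 -8.17136054e-02  1.63276939e+00 -4.44089210e-16
  1.59053686e+00 -2.54385336e+00]
-1 -0.06 [-7.48875204e-01 -2.07915796e-01  1.61763999e+00 -8.88178420e-16
  1.73186846e+00  4.79836589e-01]
-1 -0.06 [-7.48875204e-01 -1.92378848e-01  1.73339336e+00 -8.88178420e-16
  1.60057814e+00  4.79836589e-01]
-1 0.01 [-6.30972503e-01 -8.17136054e-02  1.63276939e+00 -4.44089210e-16
  1.59053686e+00  5.97739291e-01]Traceback (most recent call last):
  File "<stdin>", line 8, in <module>
station.MotionError: the arm cannot follow that straight line within its joint ranges
```

```bash
python3 - <<'E'
from h import *
st()
rv=pinrot(np.pi/2,BY,-1)[2]
ctrl.move_pose(kpos(-.065,.26),rv); st()
ctrl.move_l(kpos(-.065,.127),rv,.15); st()
cal=ctrl.get_calibration('wrist'); im,dd=ctrl.camera('wrist'); save('w13',im)
np.savez('w13.npz',im=im,d=dd,**{k:np.array(cal[k]) for k in cal})
im,dd=ctrl.camera('side'); save('s13',cv2.resize(im[90:240,250:450],None,fx=3.8,fy=3.8))
E
```

```text
t 31.77 [0.44   0.0506 0.26  ] F [0.3 0.3 0.4] w -0.0003
 t 33.73 [ 0.3778 -0.3097  0.2599] F [ 0.  -0.5  0.5] w -0.0003
 t 34.76 [ 0.3777 -0.3107  0.1282] F [ 0.3 -0.3  0.3] w 0.0004
```

View pics/s13.png

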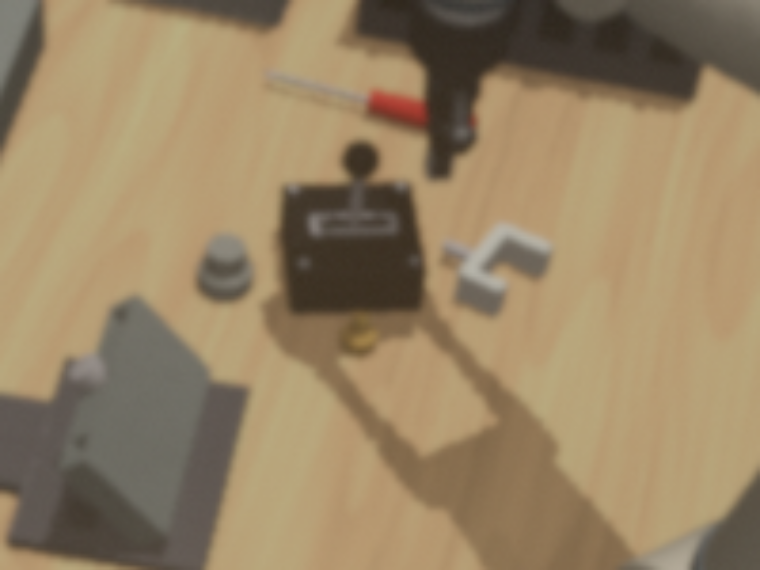

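View pics/w13.png

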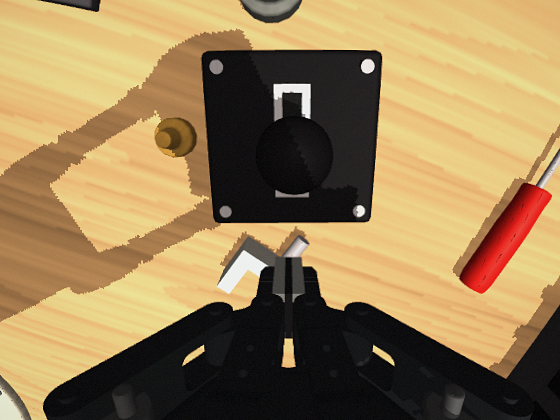

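The closed fingers at column ~290 line up with the knob at (294,155). The slot runs along the push direction. I'll push while watching the force.

```bash
python3 - <<'E'
from h import *
rv=pinrot(np.pi/2,BY,-1)[2]
ctrl.move_l(kpos(-.035,.127),rv,.08)
for s in [-.030,-.025,-.020,-.015,-.010,-.006,-.003,0]:
    ctrl.move_l(kpos(s,.127),rv,.04)
    F=ctrl.get_obs()['wrist_force']; f=F[:2]@XB; print(s,round(f,1),F.round(1))
    if f<-7: break
im,_=ctrl.camera('wrist'); save('w14',im)
im,_=ctrl.camera('side'); save('s14',cv2.resize(im[90:240,250:450],None,fx=3.8,fy=3.8))
st()
E
```

```text
-0.03 -0.3 [-0.  -0.7 -0. ]
-0.025 -0.8 [-0.3 -1.6  1. ]
-0.02 -2.0 [-1.6 -1.6  1.1]
-0.015 -2.8 [-2.1 -2.3  2.4]
-0.01 -3.9 [-3.5 -1.9  3.5]
-0.006 -4.5 [-3.9 -2.5  1.3]
-0.003 -5.5 [-4.6 -3.3  0.5]
0 -7.0 [-6.1 -4.   0.4]
 t 37.61 [ 0.4374 -0.2889  0.1263] F [-6.7 -3.3  0.4] w -0.0
```

View pics/s14.png

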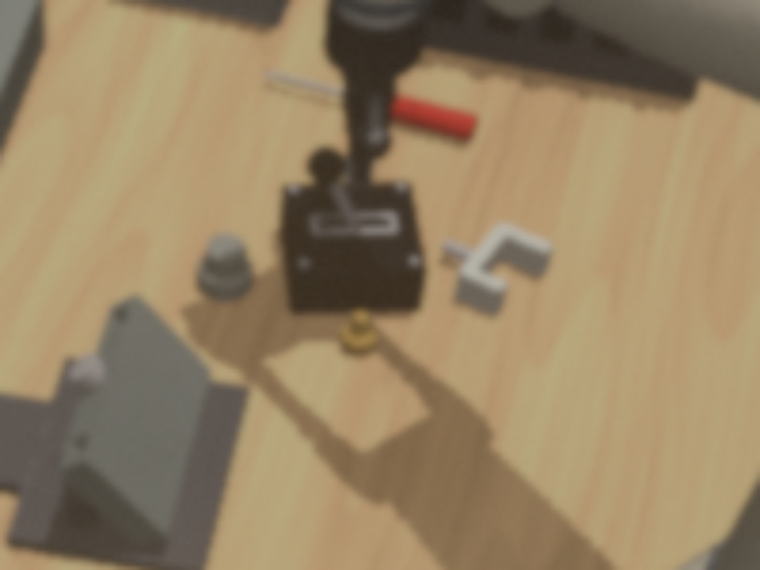

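View pics/w14.png

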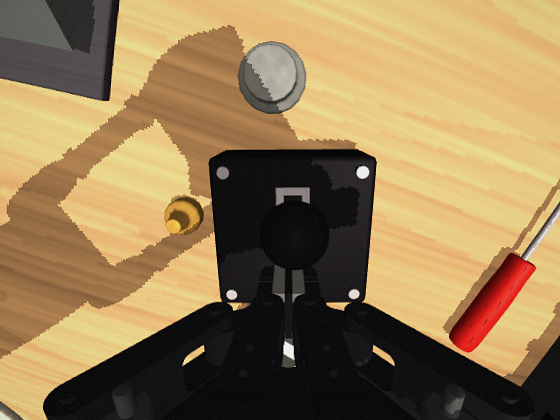

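The knob has moved over, from (362,158) to (325,165) in the side view, and the force is about 6–7 N. That fits the stick being at or near its stop. I'll add 2 mm, hold, and retreat.

```bash
python3 - <<'E'
from h import *
rv=pinrot(np.pi/2,BY,-1)[2]
ctrl.move_l(kpos(.002,.127),rv,.04); st('push')
for i in range(3): ctrl.wait(.5); st('hold')
ctrl.move_l(kpos(-.065,.127),rv,.08); st('back')
ctrl.move_l(kpos(-.065,.24),rv,.2)
ctrl.wait(.3); st('up')
cal=ctrl.get_calibration('side'); im,d=ctrl.camera('side'); save('s15',im)
W=cloud(d,cal).reshape(-1,3); m=np.all((W>[.36,-.4,.1])&(W<[.54,-.2,.16]),1); print('knob',W[m].mean(0),W[m].min(0),W[m].max(0))
im,d=ctrl.camera('wrist'); save('w15',im)
im,d=ctrl.camera('top'); save('t15',im)
E
```

```text
push t 37.86 [ 0.4378 -0.2888  0.1263] F [-13.7  -5.7   2. ] w 0.0002
hold t 38.36 [ 0.4378 -0.2888  0.1263] F [-14.   -5.6   2.9] w 0.0002
hold t 38.86 [ 0.4378 -0.2888  0.1263] F [-12.7  -4.9   1.3] w 0.0002
hold t 39.36 [ 0.4377 -0.2888  0.1263] F [-12.5  -5.5   3.1] w 0.0001
back t 40.34 [ 0.3775 -0.3102  0.127 ] F [ 0.   0.1 -0. ] w -0.0003
up t 41.36 [ 0.377  -0.3101  0.2388] F [ 0.6 -0.1 -0.6] w -0.0002
knob [ 0.43590106 -0.28597281  0.12547615] [ 0.42214907 -0.30451485  0.1013197 ] [ 0.45386948 -0.27316778  0.13849979]
```

View pics/s15.png

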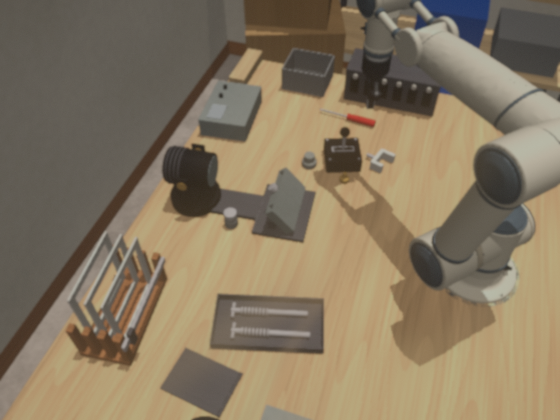

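View pics/t15.png

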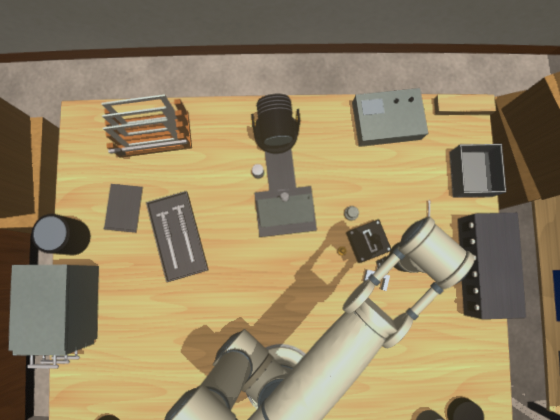

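The force jump to 15 N showed the stick hard on its stop, and it was held there for 1.5 s. The knob is now back at its original position, at (345,132) in the side view. Both pins lie flat in the tray at (270,311) and (270,331), the plug is in place, and the bystanders haven't moved. The arm is clear, so I'm handing in.

```bash
python3 -c "
from h import *
ctrl.finish_job(); st()"
```

```text
the job is handed in; nothing more can be done
the job is handed in; nothing more can be done
```

I pulled both lock pins, laid them flat in the tray, then jogged the stick, and handed the job in at about 41 s on the robot's clock. `finish_job` gives no verdict, so these are my own last checks.

- **Pins:** Both lie level and released in the tray, about 28 mm either side of its centre line. Their middles are within a few mm of the tray's centre lengthwise, and their tops are about 24 mm above the bench.
- **Stick:** It went over only after both pins were down. The force rose from about 7 N to 15 N on the last 2 mm, which I read as the stick reaching its stop. I held it there for 1.5 s, then backed off. The knob measured back at its starting point to within about 2 mm.
- **Plug and bystanders:** The plug is still in the middle sleeve, and I saw no bystander shifted in the last pictures. I judged both by eye and did not re-measure them.
- **Robot:** The gripper ended about 0.24 m above the bench, touching nothing (wrist force near zero).

**Jam on the first pin:** It jammed briefly in its sleeve, and the wrist force reached about 91 N at the reading I took (limit 120 N). I did not record the peak between readings. It then came free. I pulled the second pin in small steps with almost no load.

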